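# Scrub out the chip pot of a key-cutting bench

### The job

Clean the tilted chip pot: press the lever tail of its sprung lid down until the lid snaps over and stays open, then take the long brush from its fork and scrub inside the pot, pushing the head right down to the bottom at least three times and drawing it back up to the mouth after each. Then hang the brush upright in its fork again by its collar, leave the lid standing open, and do not shift the bottle, the tin or the steel block.

Things in the scene. Friction and masses are not known exactly. Their poses are not given: they have to be found in the camera images.
- pot: open round aluminium pot fixed in a stand, leaning 30 degrees from vertical, mouth up and roughly towards the robot; inner diameter 72, inner depth 110, wall 4. Origin: centre of the inner floor, about 50 above the table. z: along the pot's axis, out of the mouth; y: level, along the lid's hinge line; x: across the pot to the lid hinge.
- stand: fixed grey steel stand that carries the pot: base plate 160 x 120 x 12, two upright cheeks 100 mm apart outside, up to 80 mm high. Origin on the table; the pot's inner floor is 30 towards +x and 50 up; the mouth faces -x and up; y level
- pot_mouth (a point): centre of the pot's mouth, on its axis 110 mm from the inner floor; axes as the pot's
- lid (a joint): angle of the sprung lid in rad: 0 shut over the mouth, 1.66 fully open. Its over-centre spring pulls it shut below 1.05, and to 1.66 and keeps it there above 1.05. Opening takes about 10 N on the lever. Open, the round lid (86 mm dia, 5 thick) stands up beyond the mouth's far rim.
- lid_hinge (a point): hinge axis of the lid, in the pot's frame 48 mm towards +x and 113.5 mm along +z from the pot's origin; axis along the pot's y. Its axes turn with the lid.
- lever_pad (a point): centre of the upper face of the dark steel paddle (55 long, 40 wide, 6 thick) on the lever tail, beyond the hinge, away from the mouth; 75 mm from the hinge axis (paddle spans 48 to 103). Lid shut: it slopes 45 degrees upward away from the hinge; pressed down, it swings the lid open; fully open it slopes 50 degrees downward.
- brush: loose brush, 195 mm long, about 140 g: square wooden handle 24 x 24 (z = 6 to 65), round collar 46 mm dia, 6 thick (z = 0 to 6), steel rod 10 mm dia, black cylindrical bristle head 45 mm dia (z = -130 to -80). Origin: centre of the collar's underside; z along the brush towards the handle's end, x and y square to the handle's flats.
- brush_grip (a point): middle of the brush's handle, 35 mm above the collar's underside (165 mm from the tip)
- brush_tip (a point): centre of the bristle head's lower end, 130 mm below the collar's underside
- rack_hang (a point): where the brush's origin lies when hung: on the top face of the fixed fork, 155 above the table. Two level prongs point along -x (open end), 26 mm apart, 10 wide, 8 thick, with 5 mm upturned lips 37 mm from here; grey post at +x 44 to 60, no higher than the fork. The collar rests on the prongs, handle up: lift it over the lips, draw out along -x. z up.
- oil_bottle: bystander: white plastic bottle, 60 mm dia, 130 high; origin at the centre of its underside
- grease_tin: bystander: plain steel tin, 72 mm dia, 50 high; origin at the centre of its underside
- gauge_block: bystander: dark steel block 70 x 45 x 30; origin at the centre of its underside
Mind the look-alikes: they are no part of the job. What is shaped like the stand but orange or red is not meant. Leave any purple look-alike of the part that bears rack_hang alone.

How it is judged (in metres and radians):
On the way, in this order (a step that is already met when the one before it is completed fails the run):
1. the lid is being opened at its lever (lid angle above 0.2 rad with the gripper within 70 mm of the paddle) (value of joint lid above 0.2 rad and distance between the grasp point and lever_pad below 0.07 m), for 0.05 s.
2. lid snapped open by its lever and held there (lid angle above 1.5 rad) (value of joint lid above 1.5 rad), for 0.3 s.
3. brush head at the bottom of the pot (first time): tip within 20 mm of the inner floor (x of brush_tip in the frame of pot between -0.04 and 0.04 m and y of brush_tip in the frame of pot between -0.04 and 0.04 m and z of brush_tip in the frame of pot between -0.01 and 0.02 m), for 0.05 s.
4. brush head drawn back up the pot to its mouth (first time): tip at least 55 mm above the inner floor (z of brush_tip in the frame of pot above 0.055 m), for 0.05 s.
5. brush head at the bottom of the pot (second time): tip within 20 mm of the inner floor (all of step 3), for 0.05 s.
6. brush head drawn back up the pot to its mouth (second time): tip at least 55 mm above the inner floor (z of brush_tip in the frame of pot above 0.055 m), for 0.05 s.
7. brush head at the bottom of the pot (third time): tip within 20 mm of the inner floor (all of step 5), for 0.05 s.
8. brush head drawn back up the pot to its mouth (third time): tip at least 55 mm above the inner floor (z of brush_tip in the frame of pot above 0.055 m), for 0.05 s.
At the end, for the whole second after the job is handed in: The lid stands open (angle above 1.5 rad); the brush hangs upright (within 0.12 rad) and still in its fork, collar on the prongs: its origin within 20 mm along the slot, 12 mm across it and 6 mm in height of the hanging point (value of joint lid above 1.5 rad and x of brush in the frame of rack_hang between -0.02 and 0.02 m and y of brush in the frame of rack_hang between -0.012 and 0.012 m and z of brush in the frame of rack_hang between -0.006 and 0.006 m and angle between brush's own z axis and vertical below 0.12 rad and linear speed of brush below 0.03 m/s); the robot touches nothing.
It fails at once if the oil bottle is shifted more than 30 mm (distance of oil_bottle from where it was at the start of the episode above 0.03 m).
It fails at once if the grease tin is shifted more than 30 mm (distance of grease_tin from where it was at the start of the episode above 0.03 m).
It fails at once if the gauge block is shifted more than 30 mm (distance of gauge_block from where it was at the start of the episode above 0.03 m).
It also fails if it takes over 67 s, if anything falls off the work surface, if the arm or the gripper's body presses on something with over 40 N, if the wrist force passes 120 N, or if a joint passes its speed limit or range.

### The arm

A 6-joint arm with a two-finger parallel gripper is mounted at the origin on the work surface. World frame = base frame: x ahead of the robot, y to its left, z up, the work surface at z = 0. Lengths are in mm, angles in rad, forces in N, time in s.
With the tool pointing down it reaches from about 250 to 800 mm from the base axis. Payload 8.5 kg.
Tool frame: the origin (TCP) lies between the finger pads; the fingertips stand ahead of it and the grasp point (between the pads) lies 11 mm behind it (robot.tip_reach is the z of the fingertips in the tool frame, in mm); z points along the fingers, y is the line along which they close (so a half turn about z gives the same grasp; the last joint's range is limited). The gripper opens to 85 mm and grips with 20 to 120 N. Pads are 22 mm wide; open, the fingers measure 114 mm over their backs; the gripper's body (76 mm by 85 mm) begins 54 mm behind the grasp point. The pads swing forward as they close: fully open they stand 13 mm farther back than shut.
Start: joints at [1.221, 0.238, -0.013, 1.319, 0, 1.571], TCP at [179.906, 493.167, 239.276] pointing down, gripper open.
Joint ranges: [-2.66, 2.66], [-1.03, 1.9], [-1.14, 1.46], [-1.82, 2.27], [-1.45, 1.34], [-3.14, 3.14]. Speed limits (rad/s): [2.22, 2.22, 2.79, 3.14, 3.14, 3.14].

### API

Orientations are given as a unit quaternion [x, y, z, w].
In Python, from cell import robot gives the robot as it stands.
- The arm moves only by the tool servo_tool, never from a script. Its argument "steps" is a list that holds one entry, the list of rows, each a list of 7 numbers: the opening, from -1 (shut) to 1 (fully open), then the shift along the tool's x, y, z in mm, then the turn, a rotation vector about the tool's x, y, z in rad. A call has 1 to 10 rows; each row shifts and turns the commanded pose from where the row before left it, along the tool's axes as they then stand; what a row does not reach is not made up. A row lasts 1/10 s, in which the tool goes at most 50 mm and 8.59 degrees, less where a joint would pass 70% of its speed; a pose out of reach is approached as far as the arm can. A call with a gripper value outside its range is refused whole. The fingers move at their own pace and stop on an object; "grip_force" is the grip in N (left out, the last holds). Time passes only in rows, so rows that do not move let the fingers close. It gives the time, the measured TCP pose, the force, the opening and the grip force at its end, in the units of the state.
- robot.sense(): the state, without advancing time (a new reading comes with each control period).
- robot.read_camera(name): name is "scene" or "side" or "wrist"; returns the picture (400x640x3 uint8, blue, green, red); there is no depth.
- robot.get_calibration(name): a dict with "fx", "fy", "cx", "cy" (pixels), "R" (3x3) and "t" (3): a world point X has camera coordinates R X + t. Camera axes: x right, y down, z forward; pixel columns grow to the right and rows downward; lengths in mm; the calibration is good to about 2 mm. A picture is of the moment at which its call begins: read the wrist's pose just before it. get_calibration takes no time and is no camera call; for the wrist camera it gives the pose at the moment of the call.
- robot.hand_in(): hands the job in; it is judged then, once.
The state is a dict: "clock": time; "qpos": joint angles; "joint_vel": joint speeds; "joint_torque": joint torques, N m; "position": TCP position; "tcp_rot": TCP orientation; "force": force on the tool from outside, world axes, zero at the start; "moment": the same for the moment, N m; "finger_gap": finger opening in mm; "grasp_force": force on a finger pad.
Only numpy, scipy, OpenCV 4.12 (cv2) and the standard library are available. Lean on these libraries where they do the work, as an engineer would, in place of code of your own. Each camera call takes 0.05 s, during which the arm holds its last target. There are 200 camera calls.

## Working session

There is one attempt and no reset: what is moved stays moved. The work goes in short steps, Python scripts to look and compute and a tool call to move; the robot and the scene stay as the last step left them, time stands still between calls to the robot, and variables do not carry over. Pictures are saved under pics/ and viewed, at most 10 in all, crops included, and the job is handed in when it is done.

Besides the shell and the picture viewer there is one more tool, called after "Call:" by a JSON object that holds its "api" and its "payload". servo_tool: Moves the arm, as the interface text tells. Its arguments: {"type":"object","properties":{"steps":{"type":"array","items":{"type":"array","items":{"type":"array","items":{"type":"number"}}}},"grip_force":{"type":"number"}},"required":["steps"]}

```bash
mkdir -p pics; ls; python3 - <<'E'
from cell import robot
import cv2,numpy as np
s=robot.sense();print(s['clock'],s['position'],s['tcp_rot'],s['finger_gap'],robot.tip_reach)
for n in['scene','side']:
    cv2.imwrite(f'pics/{n}0.png',robot.read_camera(n));c=robot.get_calibration(n);print(n,c['fx'],c['cx'],c['cy'],np.round(-np.array(c['R']).T@c['t']),np.round(c['R'],3).tolist())
E
```

```text
pics
0.0 [179.78047817 492.83245625 238.66384398] [ 1.74015311e-01  9.84742684e-01 -7.05931906e-04 -1.41457774e-04] 85.24594097887609 8.0
scene 402.10945395296744 314.8180043031142 199.44501621028064 [ 964. -667.  654.] [[0.808, 0.588, -0.019], [0.303, -0.444, -0.843], [-0.504, 0.676, -0.537]]
side 461.51812418395184 318.96378604576125 199.42003666799184 [  427. -1005.   926.] [[0.996, -0.085, 0.001], [-0.052, -0.62, -0.783], [0.067, 0.78, -0.622]]
```

View pics/scene0.png

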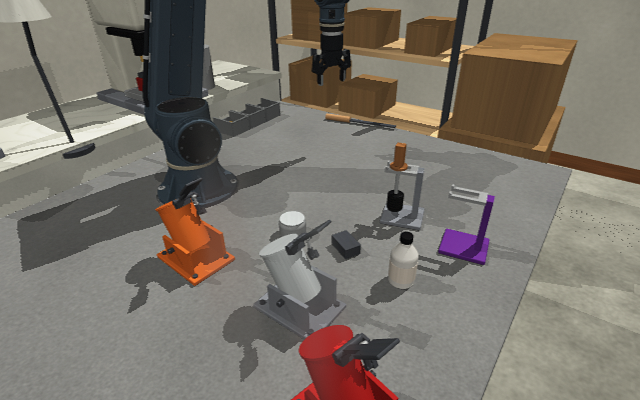

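View pics/side0.png

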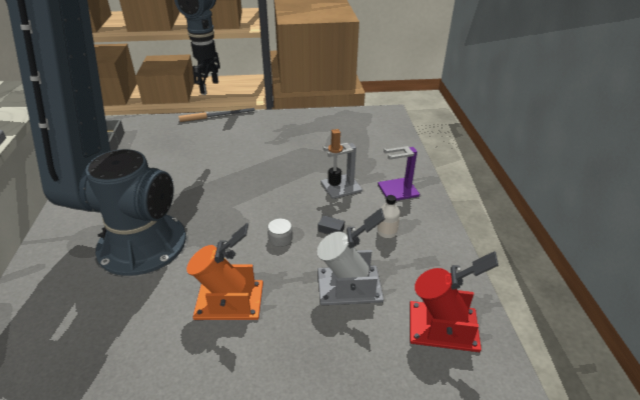

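The scene view shows the grey pot at (290,270). Its look-alikes are orange at (185,235) and red at (345,360). The grey fork with the upright brush is at (402,185), and a purple fork is at (470,215). A brush-like tool lies at (360,122). I choose the grey pot, grey fork and hung brush, and check them in close crops.

```bash
python3 - <<'E'
import cv2,numpy as np
a=cv2.imread('pics/scene0.png');b=cv2.imread('pics/side0.png')
def crop(im,x,y,w,h,k): return cv2.resize(im[y:y+h,x:x+w],None,fx=k,fy=k,interpolation=cv2.INTER_CUBIC)
# scene pot 250..350,210..335 ; side pot 310..390,200..310
c1=np.hstack([crop(a,250,210,100,120,4),crop(b,310,200,100,120,4)])
c2=np.hstack([crop(a,370,135,80,100,5),crop(b,310,120,80,100,5)])
cv2.imwrite('pics/c1.png',c1);cv2.imwrite('pics/c2.png',c2)
E
```

```text
(no output)
```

View pics/c1.png

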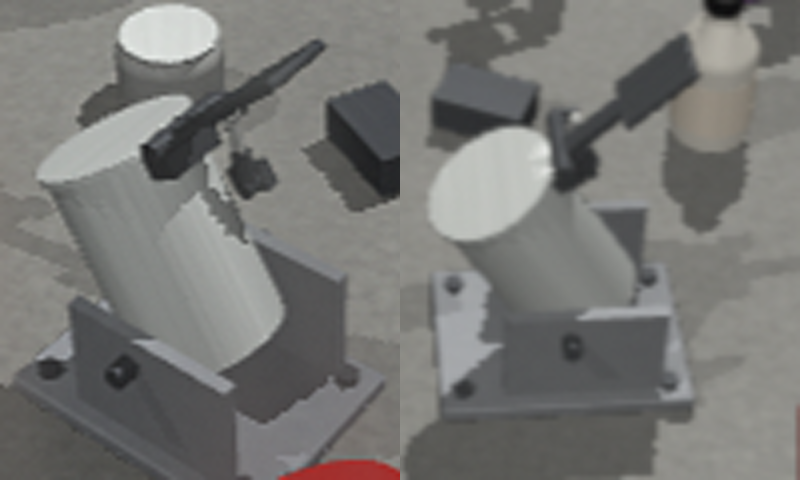

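View pics/c2.png

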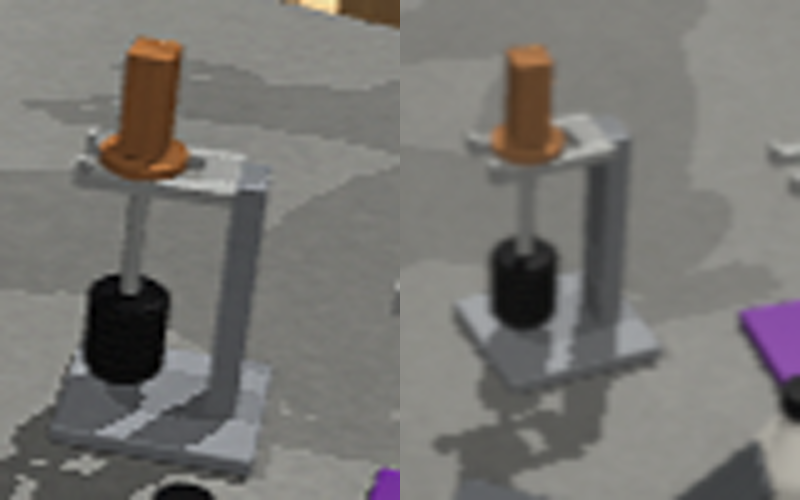

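The crops confirm it: left, the grey pot with the lid shut and dark paddle (scene 331,220; side 380,215); right, the brush hanging in the grey fork, handle up.

```bash
cat > h.py <<'E'
from cell import robot
import numpy as np, cv2
from scipy.optimize import least_squares
from scipy.spatial.transform import Rotation as Ro
C={n:robot.get_calibration(n) for n in('scene','side')}
def proj(n,P,c=None):
    c=c or C[n];q=np.atleast_2d(P)@np.array(c['R']).T+c['t'];return np.c_[c['fx']*q[:,0]/q[:,2]+c['cx'],c['fy']*q[:,1]/q[:,2]+c['cy']]
def place(p,L,z=0): return np.atleast_2d(L)@Ro.from_euler('z',p[2]).as_matrix().T+[p[0],p[1],z]
def pot2st(P): # pot frame -> stand frame
    s,c=.5,3**.5/2;return np.atleast_2d(P)@np.array([[c,0,s],[0,1,0],[-s,0,c]])+[30,0,50]
def ray(n,uv,z):
    c=C[n];R=np.array(c['R']);o=-R.T@c['t'];d=R.T@[(uv[0]-c['cx'])/c['fx'],(uv[1]-c['cy'])/c['fy'],1];return o+d*(z-o[2])/d[2]
E
cat > fit.py <<'E'
from h import *
k=2**-.5
pad=lambda r,y:[14.8+r*k,y,172.3+r*k]
th=np.linspace(0,2*np.pi,90);circ=pot2st(np.c_[43*np.cos(th),43*np.sin(th),0*th+116])
pts=[('side',pad(103,20),(380.7,209)),('side',pad(103,-20),(384.5,218)),('side',pad(48,20),(364,220)),('side',pad(48,-20),(368,231.7)),
('scene',[-80,-60,12],None),
('side',[-80,60,12],(318.3,267.5)),('side',[-80,-60,12],(320,301.5)),('side',[80,-60,12],(383,300)),('side',[80,60,12],(376.2,265.5)),
('scene',[-80,-60,12],None),('scene',pad(103,0),(330.7,220.8)),('scene',[80,60,12],(346,304.5)),('scene',[-80,-60,12],(254,304)) ]
pts=[p for p in pts if p[2]]
# scene: which corners are left/right is decided by the fit
def res(p,full=False):
    r=[]
    for n,L,uv in pts:
        if n=='scene' and L[2]==12: continue
        r+=list(proj(n,place(p,L))[0]-uv)
    q=proj('side',place(p,circ));r+=[q[:,0].min()-317.2,q[:,1].max()-260.5,q[:,1].min()-231.8]
    q=proj('scene',place(p,circ));r+=[q[:,0].min()-259.5,q[:,1].min()-234]
    q=proj('scene',place(p,[[a,b,12] for a in(-80,80) for b in(-60,60)]));r+=[q[:,0].min()-254,q[:,0].max()-346]
    return np.array(r)
c0=ray('side',(350,285),12)
f=least_squares(res,[c0[0],c0[1],0.],loss='soft_l1');print('stand',f.x,np.round(res(f.x),1))
fp=[('scene',[0,0,220],(401,144.4)),('side',[0,0,220],(335.8,130.6)),('scene',[0,0,158],(398.6,166)),('side',[0,0,158],(335.4,148.6)),
('scene',[0,0,25],(394.6,208)),('side',[0,0,25],(334.6,183.4)),('scene',[52,0,155],(420.8,170.6)),('side',[52,0,155],(352.6,146)),
('scene',[-38,18,160],(388.6,161.5)),('scene',[-38,-18,160],(386,167.5)),('side',[-38,18,160],(324.4,147.4)),('side',[-38,-18,160],(328.6,152.5))]
g=lambda p:np.concatenate([proj(n,place(p,L))[0]-uv for n,L,uv in fp])
c0=ray('side',(335.4,149.2),155)
h=least_squares(g,[c0[0],c0[1],0.],loss='soft_l1');print('rack',h.x,np.round(g(h.x),1))
for nm,a,b,z in[('tin top',(292,217),None,50),('block top',(345,241),None,30),('bottle mid',(402,272),None,40)]:print(nm,ray('scene',a,z).round())
for nm,a,z in[('tin',(279.5,226),50),('block',(331,225),30),('bottle',(387.5,222),65)]:print(nm,ray('side',a,z).round())
E
python3 fit.py
```

```text
stand [ 5.62972944e+02 -2.09713011e+02 -1.09227592e-02] [ 4.3 -2.4  3.8 -0.2  3.3  0.   2.  -0.3 -5.6 -0.4 -4.2  1.1 -3.5 -1.1
 -4.5 -1.6 -2.7  6.4  2.8 -1.3 -1.4  1.1  0.6 -6.5 -4.6]
rack [5.87196032e+02 2.10456815e+02 3.00140215e-01] [ 0.7  0.6  1.7 -0.2  0.7  0.7  1.6 -0.8  0.2  1.1  1.4 -1.1 -1.3 -0.1
 -0.5 -0.7 -2.4 -0.4 -2.4 -0.3 -0.9 -0.6 -0.6  0.2]
tin top [398. -10.  50.]
block top [553.   6.  30.]
bottle mid [721. -26.  40.]
tin [399. -18.  50.]
block [548.  -4.  30.]
bottle [704. -44.  65.]
```

```bash
sed -i "s/L,uv in pts:/L,uv in pts:\n        if L[2]==12: L=[L[0]+p[3],L[1],12]/; s/\[\[a,b,12\]/[[a+p[3],b,12]/; s/c0\[1\],0.\],loss='soft_l1');print('stand'/c0[1],0.,0.],loss='soft_l1');print('stand'/" fit.py; python3 fit.py | head -4
python3 - <<'E'
from h import *
a=cv2.imread('pics/scene0.png');b=cv2.imread('pics/side0.png')
# side-by-side purely numeric check of stereo: triangulate bystanders & paddle tip
def tri(u,v):
    f=least_squares(lambda X:np.r_[proj('scene',X)[0]-u,proj('side',X)[0]-v],[550,0,100]);return f.x.round(1),f.fun.round(1)
print('tin top',tri((292,217),(279.5,225)));print('bottle cap',tri((406,236),(391.5,199)))
print('pad tip mid',tri((330.6,220.6),(382.7,213.5)))
E
```

```text
stand [ 5.56323667e+02 -2.09243741e+02 -2.41704401e-02  1.85524042e+01] [ 1.6 -2.1  0.8  0.2  0.7  0.2 -0.9 -0.1 -0.9 -1.   0.2  0.5  1.  -1.1
  0.2 -1.6 -6.1  5.2  0.  -1.4 -1.4 -1.1 -0.6 -2.3  0.2]
rack [5.87196032e+02 2.10456815e+02 3.00140215e-01] [ 0.7  0.6  1.7 -0.2  0.7  0.7  1.6 -0.8  0.2  1.1  1.4 -1.1 -1.3 -0.1
 -0.5 -0.7 -2.4 -0.4 -2.4 -0.3 -0.9 -0.6 -0.6  0.2]
tin top (array([398.8, -11.4,  49.8]), array([-0.2,  0.5, -0. , -0.5]))
bottle cap (array([714.8, -14.5, 127.7]), array([-0.3,  0.7, -0.1, -1. ]))
pad tip mid (array([ 643.9, -196.2,  241.5]), array([-1.1,  2.9, -0.3, -4. ]))
```

```bash
cat > go.py <<'E'
import sys
from h import *
# go.py x y z yaw_of_tool_y_deg tilt_deg : shift in present tool axes, rotvec, and shift in target axes
x,y,z,phi,t=map(float,sys.argv[1:6]);p=np.radians(phi);t=np.radians(t)
Y=np.array([np.cos(p),np.sin(p),0]);u=np.array([np.sin(p),-np.cos(p),0])
Z=np.sin(t)*u+np.array([0,0,-np.cos(t)]);T=np.c_[np.cross(Y,Z),Y,Z]
s=robot.sense();R=Ro.from_quat(s['tcp_rot']).as_matrix();d=np.array([x,y,z])-s['position']
print('t',round(s['clock'],2),'pos',s['position'].round(1),'q',np.round(s['qpos'],2),'F',np.round(s['force'],1))
print('shift now',(R.T@d).round(1),'rotvec',Ro.from_matrix(R.T@T).as_rotvec().round(3),'shift after turn',(T.T@d).round(1))
E
python3 go.py 570 205 360 107 0;python3 go.py 570 205 360 70 0
```

```text
t 0.1 pos [179.8 492.9 238.7] q [ 1.22  0.24 -0.01  1.32 -0.    1.57] F [-0.2 -0.2 -0. ]
shift now [-465.2 -136.9 -121.1] rotvec [-0.001 -0.    -0.646] shift after turn [-289.  -389.4 -121.3]
t 0.1 pos [179.8 492.9 238.7] q [ 1.22  0.24 -0.01  1.32 -0.    1.57] F [-0.2 -0.2 -0. ]
shift now [-465.2 -136.9 -121.1] rotvec [-0.001  0.    -0.001] shift after turn [-465.1 -137.1 -121.3]
```

Call:
{"api": "servo_tool", "payload": {"steps": [[[1,0,0,-24,0,0,-0.13],[1,0,0,-24,0,0,-0.13],[1,0,0,-24,0,0,-0.13],[1,0,0,-24,0,0,-0.13],[1,0,0,-25,0,0,-0.126]]]}}

```text
clock: 0.6
position: [179.8, 492.9, 360.9]
tcp_rot: [-0.15, 0.989, -0.0, -0.0]
force: [-0.7, 0.4, -0.0]
finger_gap: 85.4
grasp_force: 0.0
```

Call:
{"api": "servo_tool", "payload": {"steps": [[[1,-29,-39,0,0,0,0],[1,-29,-39,0,0,0,0],[1,-29,-39,0,0,0,0],[1,-29,-39,0,0,0,0],[1,-29,-39,0,0,0,0],[1,-29,-39,0,0,0,0],[1,-29,-39,0,0,0,0],[1,-29,-39,0,0,0,0],[1,-29,-39,0,0,0,0],[1,-29,-39,0,0,0,0]]]}}

```text
clock: 1.6
position: [572.4, 203.2, 360.0]
tcp_rot: [-0.148, 0.989, -0.0, -0.0]
force: [0.8, 0.7, -0.1]
finger_gap: 85.3
grasp_force: 0.0
```

```bash
python3 go.py 570 205 360 107 0; python3 - <<'E'
from h import *
c=robot.get_calibration('wrist');im=robot.read_camera('wrist');cv2.imwrite('pics/w1.png',im)
print(np.round(-np.array(c['R']).T@c['t']),np.round(c['R'],3).tolist())
import pickle;pickle.dump(c,open('w1.pkl','wb'))
E
```

```text
t 1.6 pos [572.4 203.2 360. ] q [0.34 0.39 0.51 1.69 0.   0.05] F [ 0.8  0.7 -0.1]
shift now [1.8 2.4 0. ] rotvec [-0.    -0.    -0.001] shift after turn [1.8 2.4 0. ]
[506. 184. 496.] [[-0.292, 0.956, 0.0], [0.921, 0.281, 0.272], [0.26, 0.08, -0.962]]
```

View pics/w1.png

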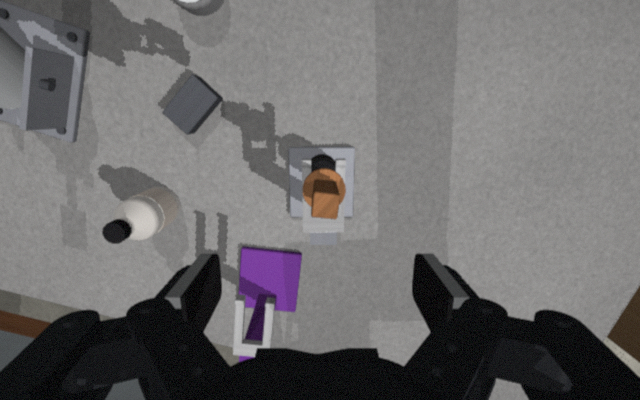

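The wrist view shows the brush handle top at about (326,204), the prongs running down the picture to the post at (322,238), and the purple fork at (255,330). I enlarge it with the fitted model overlaid.

```bash
python3 - <<'E'
from h import *
import pickle
c=pickle.load(open('w1.pkl','rb'));im=cv2.imread('pics/w1.png')
x0,y0,k=285,140,7
v=cv2.resize(im[y0:y0+112,x0:x0+75],None,fx=k,fy=k,interpolation=cv2.INTER_CUBIC)[:,:]
v=np.hstack([v,v.copy()])
p=[587.2,210.5,.30]
def d(L,col,close=True):
    q=((proj('wrist',place(p,L),c)+.5-[x0,y0])*k+[75*k,0]).astype(int);cv2.polylines(v,[q.reshape(-1,1,2)],close,col,1)
d([[a,b,220] for a,b in((12,12),(12,-12),(-12,-12),(-12,12))],(0,255,0))
th=np.linspace(0,6.28,40);d(np.c_[23*np.cos(th),23*np.sin(th),0*th+161],(255,0,0))
for s in(1,-1):d([[-40,13*s,155],[44,13*s,155],[44,23*s,155],[-40,23*s,155]],(0,0,255))
d([[44,9,155],[60,9,155],[60,-9,155],[44,-9,155]],(255,255,0))
v=cv2.resize(v,(800,int(800*v.shape[0]/v.shape[1])));print(v.shape)
cv2.imwrite('pics/w1c.png',v[:600])
E
```

```text
(597, 800, 3)
```

View pics/w1c.png

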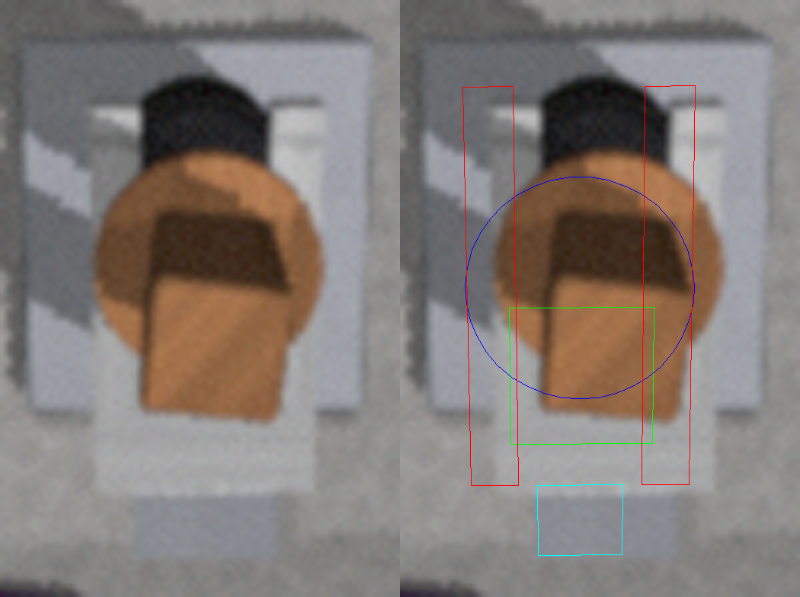

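```bash
python3 - <<'E'
from h import *
import pickle
C['wrist']=pickle.load(open('w1.pkl','rb'))
W=lambda u,v:(285+u/5.333,140+v/5.333)
br=[('wrist',[0,0,220],W(213,347)),('wrist',[0,0,161],W(210,258)),('scene',[0,0,220],(401,144.4)),('side',[0,0,220],(335.8,130.6)),('scene',[0,0,158],(398.6,166)),('side',[0,0,158],(335.4,148.6)),('scene',[0,0,25],(394.6,208)),('side',[0,0,25],(334.6,183.4))]
w={'wrist':1,'scene':1,'side':1}
for sel in(('wrist',),('scene','side'),('scene',),('side',),('wrist','scene','side')):
    g=lambda p:np.concatenate([proj(n,np.array(L)+[p[0],p[1],0])[0]-uv for n,L,uv in br if n in sel])
    h=least_squares(g,[587,210]);print(sel,h.x.round(1),np.round(h.fun,1))
rk=[('wrist',[44,-22,155],W(95,487)),('wrist',[44,22,155],W(315,490)),('wrist',[60,0,155],W(204,558)),('wrist',[-38,-13,158],W(142,110)),('wrist',[-38,13,158],W(270,110))]
g=lambda p:np.concatenate([proj(n,place(p,L))[0]-uv for n,L,uv in rk])
h=least_squares(g,[587,210,.3]);print('rack wrist',h.x,np.round(h.fun,1))
E
python3 go.py 632 -211 330 88.6 0
```

```text
('wrist',) [580.4 214.7] [ 0.4 -0.6 -0.5  0.7]
('scene', 'side') [583.7 211.4] [-0.5  0.1  0.5 -0.3 -0.3  0.2  0.4 -0.9 -0.7  0.5  0.3 -1.3]
('scene',) [584.  213.7] [ 0.1 -0.2  0.2 -0.1 -0.3  0.2]
('side',) [581.8 206.7] [ 0.1  0.5  0.  -0.1 -0.1 -0.4]
('wrist', 'scene', 'side') [581.1 214.5] [-0.   0.1 -0.9  1.3 -0.8 -0.5 -0.4 -0.8 -0.7 -0.5 -0.5 -1.4 -1.1 -0.3
 -0.6 -1.8]
rack wrist [5.87390820e+02 2.16613434e+02 2.98104744e-01] [ 1.   0.8 -1.2  0.2  0.   0.6 -0.3 -0.7  0.5 -0.8]
t 1.65 pos [577.2 199.1 358.2] q [ 0.33  0.4   0.52  1.69 -0.    0.04] F [-3.2 -3.4 -2.6]
shift now [  65.8 -408.4   29.4] rotvec [-0.003 -0.     0.317] shift after turn [ -64.8 -408.6   28.2]
```

Call:
{"api": "servo_tool", "payload": {"steps": [[[-1,0,0,0,0,0,0.11],[-1,0,0,0,0,0,0.11],[-1,0,0,0,0,0,0.097],[-1,-8,-40,0,0,0,0],[-1,-8,-40,0,0,0,0],[-1,-8,-40,0,0,0,0],[-1,-8,-40,0,0,0,0],[-1,-8,-40,0,0,0,0],[-1,-8,-40,0,0,0,0],[-1,-8,-40,0,0,0,0]]]}}

```text
clock: 2.65
position: [621.2, -77.9, 360.0]
tcp_rot: [0.01, 1.0, 0.0, -0.0]
force: [0.5, 0.5, -0.1]
finger_gap: 0.1
grasp_force: 0.0
```

Call:
{"api": "servo_tool", "payload": {"steps": [[[-1,0,-40,0,0,0,0],[-1,0,-40,0,0,0,0],[-1,0,-40,0,0,0,0],[-1,0,0,0,0,0,0],[-1,0,0,0,0,0,0]]]}}

```text
clock: 3.15
position: [618.6, -197.2, 359.5]
tcp_rot: [0.011, 1.0, 0.0, -0.001]
force: [-0.2, -0.4, -0.7]
finger_gap: 0.4
grasp_force: 0.0
```

```bash
python3 go.py 624 -211 262 88.6 0; python3 - <<'E'
from h import *
k=2**-.5
c=robot.get_calibration('wrist');im=robot.read_camera('wrist')
import pickle;pickle.dump(c,open('w2.pkl','wb'))
cv2.imwrite('pics/w2raw.png',im)
p=[556.3,-209.2,-.024]
def d(L,col):
    q=proj('wrist',place(p,L),c).astype(int);cv2.polylines(im,[q.reshape(-1,1,2)],True,col,1)
d([[14.8+r*k,y,172.3+r*k] for r,y in((48,20),(103,20),(103,-20),(48,-20))],(0,255,0))
th=np.linspace(0,6.28,40);d(pot2st(np.c_[43*np.cos(th),43*np.sin(th),0*th+116]),(0,0,255))
d([[18.5+a,b,12] for a,b in((80,60),(80,-60),(-80,-60),(-80,60))],(255,255,0))
cv2.imwrite('pics/w2.png',im)
E
```

```text
t 3.15 pos [ 618.6 -197.2  359.5] q [-0.31  0.48  0.66  1.75  0.   -0.29] F [-0.2 -0.4 -0.7]
shift now [ -5.9 -13.8  97.5] rotvec [ 0.    -0.001  0.002] shift after turn [ -5.8 -13.7  97.5]
```

View pics/w2.png

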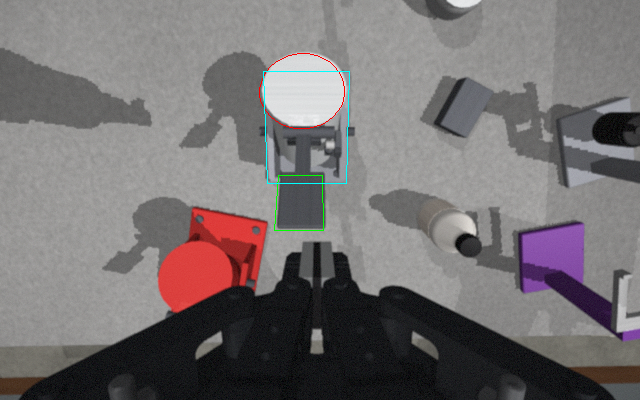

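The overlay matches the lid at (303,92) and the paddle at (300,203). I press now.

Call:
{"api": "servo_tool", "payload": {"steps": [[[-1,-2,-5,33,0,0,0],[-1,-2,-5,33,0,0,0],[-1,-2,-4,31,0,0,0],[-1,0,0,12,0,0,0],[-1,0,0,12,0,0,0],[-1,0,0,12,0,0,0],[-1,0,0,12,0,0,0]]]}}

```text
clock: 3.9
position: [626.0, -209.7, 217.9]
tcp_rot: [0.01, 1.0, -0.001, 0.002]
force: [0.9, -0.3, 9.2]
finger_gap: 0.4
grasp_force: 3.7
```

Call:
{"api": "servo_tool", "payload": {"steps": [[[-1,0,0,12,0,0,0],[-1,0,0,12,0,0,0],[-1,0,0,12,0,0,0],[-1,0,0,12,0,0,0],[-1,0,0,12,0,0,0],[-1,0,0,12,0,0,0],[-1,0,0,4,0,0,0],[-1,0,0,0,0,0,0],[-1,0,0,0,0,0,0]]]}}

```text
clock: 4.8
position: [624.6, -210.4, 139.5]
tcp_rot: [0.01, 1.0, -0.0, 0.0]
force: [0.6, -0.3, 1.4]
finger_gap: -0.0
grasp_force: 0.0
```

Call:
{"api": "servo_tool", "payload": {"steps": [[[-1,0,0,-37,0,0,0],[-1,0,0,-37,0,0,0],[-1,0,0,-37,0,0,0],[-1,0,0,-37,0,0,0],[-1,0,0,-37,0,0,0],[-1,0,0,-37,0,0,0]]]}}

```text
clock: 5.4
position: [624.2, -210.4, 363.8]
tcp_rot: [0.01, 1.0, -0.0, 0.001]
force: [0.6, -0.9, 0.6]
finger_gap: 0.3
grasp_force: 0.0
```

```bash
python3 go.py 565 209 360 102.5 0; python3 - <<'E'
from h import *
b=robot.read_camera('side');cv2.imwrite('pics/s2.png',b)
# lid-open check: predicted lid direction
p=[556.3,-209.2,-.024]
a=np.radians([115]);L=[[14.8+r*np.cos(a[0]),0,172.3+r*np.sin(a[0])] for r in(20,45,70)]
print(proj('side',place(p,L)).round(), [b[int(v),int(u)].tolist() for u,v in proj('side',place(p,L))])
a0=cv2.imread('pics/side0.png')
print([a0[int(v),int(u)].tolist() for u,v in proj('side',place(p,L))])
P=place(p,[[14.8+75*.643,0,172.3-75*.766]]);u,v=proj('side',P)[0];print('pad open',u,v,b[int(v),int(u)],a0[int(v),int(u)])
E
```

```text
t 5.4 pos [ 624.2 -210.4  363.8] q [-0.33  0.5   0.7   1.77 -0.   -0.3 ] F [ 0.6 -0.9  0.6]
shift now [ 68.  418.    3.5] rotvec [-0.001  0.001 -0.239] shift after turn [-33.  422.2   3.8]
[[348. 232.]
 [343. 225.]
 [339. 217.]] [[146, 150, 148], [146, 151, 148], [147, 150, 148]]
[[76, 75, 75], [63, 62, 61], [137, 143, 143]]
pad open 369.21539000423996 253.2845866406989 [72 69 68] [83 82 81]
```

Call:
{"api": "servo_tool", "payload": {"steps": [[[1,0,0,0,0,0,-0.12],[1,0,0,0,0,0,-0.119],[1,-3,40,0,0,0,0],[1,-3,40,0,0,0,0],[1,-3,40,0,0,0,0],[1,-3,40,0,0,0,0],[1,-3,40,0,0,0,0],[1,-3,40,0,0,0,0],[1,-3,40,0,0,0,0],[1,-3,40,0,0,0,0]]]}}

```text
clock: 6.45
position: [578.3, 108.7, 362.1]
tcp_rot: [-0.109, 0.994, -0.0, 0.001]
force: [-0.2, 0.1, -0.5]
finger_gap: 85.3
grasp_force: 0.0
```

Call:
{"api": "servo_tool", "payload": {"steps": [[[1,-3,40,0,0,0,0],[1,-3,40,0,0,0,0],[1,-3,22,0,0,0,0],[1,0,0,0,0,0,0],[1,0,0,0,0,0,0],[1,0,0,0,0,0,0]]]}}

```text
clock: 7.05
position: [565.5, 207.9, 361.7]
tcp_rot: [-0.109, 0.994, -0.0, 0.0]
force: [-0.4, -0.0, -0.2]
finger_gap: 85.1
grasp_force: 0.0
```

```bash
python3 go.py 581 214 360 102.5 0; python3 - <<'E'
from h import *
import pickle
c=robot.get_calibration('wrist');im=robot.read_camera('wrist');cv2.imwrite('pics/w3raw.png',im);pickle.dump(c,open('w3.pkl','wb'))
q=proj('wrist',[[581,214,190]],c)[0].astype(int);print(q)
k=6;x0,y0=q[0]-37,q[1]-50;print(x0,y0)
v=cv2.resize(im[y0:y0+100,x0:x0+75],None,fx=k,fy=k,interpolation=cv2.INTER_CUBIC)
b=cv2.imread('pics/s2.png')[190:320,300:390];b=cv2.resize(b,None,fx=3.8,fy=3.8,interpolation=cv2.INTER_CUBIC)
o=np.zeros((600,800,3),np.uint8);o[:600,:450]=v;o[:b.shape[0],450:450+b.shape[1]]=b[:,:350];cv2.imwrite('pics/w3.png',o)
E
```

```text
t 7.05 pos [565.5 207.9 361.7] q [ 0.35  0.38  0.5   1.69 -0.    0.13] F [-0.4 -0.  -0.2]
shift now [-16.4   2.6   1.7] rotvec [-0.     0.    -0.001] shift after turn [-16.4   2.6   1.7]
[318 200]
281 150
```

View pics/w3.png

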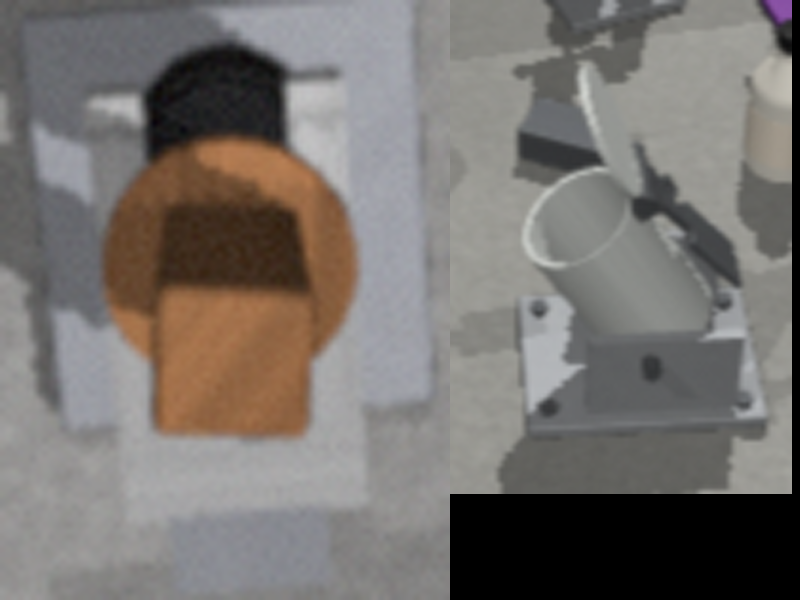

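The lid stands open (right panel), and the handle is square to the gripper: top centre at crop (233,363), collar centre at (231,262).

```bash
python3 - <<'E'
from h import *
import pickle
C['wrist']=pickle.load(open('w3.pkl','rb'))
W=lambda u,v:(281+u/6,150+v/6)
br=[('wrist',[0,0,220],W(233,363)),('wrist',[0,0,161],W(231,262))]
g=lambda p:np.concatenate([proj(n,np.array(L)+[p[0],p[1],0])[0]-uv for n,L,uv in br])
h=least_squares(g,[587,210]);print(h.x.round(1),np.round(h.fun,1))
rk=[('wrist',[44,-22,155],W(122,510)),('wrist',[44,22,155],W(366,503)),('wrist',[60,0,155],W(255,588)),('wrist',[-38,-23,158],W(82,100)),('wrist',[-38,23,158],W(350,82))]
g=lambda p:np.concatenate([proj(n,place(p,L))[0]-uv for n,L,uv in rk])
r=least_squares(g,[587,210,.3]);print('rack wrist',r.x,np.round(r.fun,1))
E
python3 go.py 582 213 260 102.5 0
```

```text
[581.2 215.3] [ 0.1 -0.3 -0.1  0.3]
rack wrist [5.87162027e+02 2.16672599e+02 2.86205136e-01] [ 1.3  1.6 -0.7  0.3 -0.7  0.3  0.7 -1.  -0.6 -1. ]
t 7.1 pos [565.6 207.7 361.6] q [ 0.35  0.38  0.5   1.69 -0.    0.14] F [ 0.  -0.5  0.3]
shift now [-17.1   1.7 101.6] rotvec [-0.     0.    -0.001] shift after turn [-17.2   1.6 101.6]
```

Call:
{"api": "servo_tool", "payload": {"grip_force": 60, "steps": [[[1,-8,2,25,0,0,0],[1,-9,2,25,0,0,0],[1,0,0,35,0,0,0],[1,0,0,35,0,0,0],[1,0,0,35,0,0,0],[1,0,0,22,0,0,0],[1,0,0,0,0,0,0],[1,0,0,0,0,0,0]]]}}

```text
clock: 7.9
position: [581.4, 215.5, 185.1]
tcp_rot: [-0.108, 0.994, -0.0, 0.0]
force: [0.4, -0.7, -0.0]
finger_gap: 85.3
grasp_force: 0.0
```

Call:
{"api": "servo_tool", "payload": {"grip_force": 60, "steps": [[[-1,0,0,0,0,0,0],[-1,0,0,0,0,0,0],[-1,0,0,0,0,0,0],[-1,0,0,0,0,0,0],[-1,0,0,0,0,0,0],[-1,0,0,0,0,0,0],[-1,0,0,0,0,0,0]]]}}

```text
clock: 8.6
position: [581.3, 216.4, 184.9]
tcp_rot: [-0.109, 0.994, 0.0, 0.0]
force: [-0.2, -0.9, 5.8]
finger_gap: 23.1
grasp_force: 59.2
```

Call:
{"api": "servo_tool", "payload": {"steps": [[[-1,0,0,-8,0,0,0],[-1,0,0,-8,0,0,0],[-1,0,0,0,0,0,0],[-1,20,-2,0,0,0,0],[-1,20,-2,0,0,0,0],[-1,20,-1,0,0,0,0],[-1,20,-1,0,0,0,0],[-1,20,-1,0,0,0,0],[-1,0,0,0,0,0,0]]]}}

```text
clock: 9.5
position: [482.8, 187.2, 200.6]
tcp_rot: [-0.109, 0.994, -0.0, -0.001]
force: [0.8, 0.2, -0.7]
finger_gap: 23.3
grasp_force: 58.9
```

```bash
python3 - <<'E'
from h import *
p=[556.3,-209.2,-.024]
for z in(130,30):print('tip z',z,place(p,pot2st([[0,0,z+130+29.9]])).round(1))
E
python3 go.py 450 -206 400 88.6 0;python3 go.py 430 -206 320 88.6 30
```

```text
tip z 130 [[ 441.4 -206.4  301.1]]
tip z 30 [[ 491.4 -207.6  214.5]]
t 9.5 pos [482.8 187.2 200.6] q [ 0.37  0.24 -0.11  1.22 -0.    0.15] F [ 0.8  0.2 -0.7]
shift now [ 117.5 -376.8 -199.2] rotvec [-0.    -0.001  0.243] shift after turn [  23.2 -393.9 -199.4]
t 9.5 pos [482.8 187.2 200.6] q [ 0.37  0.24 -0.11  1.22 -0.    0.15] F [ 0.8  0.2 -0.7]
shift now [ 136.9 -372.4 -119.2] rotvec [ 0.063 -0.522  0.237] shift after turn [ -22.3 -394.4 -125. ]
```

Call:
{"api": "servo_tool", "payload": {"steps": [[[-1,0,0,-35,0,0,0],[-1,0,0,-35,0,0,0],[-1,0,0,-35,0,0,0],[-1,0,0,-35,0,0,0],[-1,0,0,0,0,0,0.12],[-1,0,0,0,0,0,0.123],[-1,5,-35,0,0,0,0],[-1,5,-35,0,0,0,0],[-1,5,-35,0,0,0,0],[-1,5,-35,0,0,0,0]]]}}

```text
clock: 10.5
position: [461.8, 47.3, 340.3]
tcp_rot: [0.012, 1.0, -0.0, 0.0]
force: [0.6, -0.2, -0.9]
finger_gap: 23.6
grasp_force: 59.4
```

Call:
{"api": "servo_tool", "payload": {"steps": [[[-1,5,-35,0,0,0,0],[-1,5,-35,0,0,0,0],[-1,5,-35,0,0,0,0],[-1,5,-35,0,0,0,0],[-1,5,-35,0,0,0,0],[-1,5,-35,0,0,0,0],[-1,5,-35,0,0,0,0],[-1,5,-9,0,0,0,0],[-1,5,0,0,0,0,0]]]}}

```text
clock: 11.4
position: [410.3, -205.7, 340.1]
tcp_rot: [0.014, 1.0, 0.0, -0.0]
force: [-0.7, 0.2, -1.4]
finger_gap: 23.0
grasp_force: 59.6
```

Call:
{"api": "servo_tool", "payload": {"steps": [[[-1,0,0,0,0,-0.1,0],[-1,0,0,0,0,-0.1,0],[-1,0,0,0,0,-0.1,0],[-1,0,0,0,0,-0.1,0],[-1,0,0,0,0,-0.1,0],[-1,0,0,0,0,-0.023,0],[-1,0,0,0,0,0,0]]]}}

```text
clock: 12.1
position: [409.5, -203.6, 340.4]
tcp_rot: [0.012, 0.966, -0.003, 0.258]
force: [1.1, -0.5, -1.2]
finger_gap: 23.7
grasp_force: 59.7
```

```bash
python3 go.py 441.4 -206.4 301.1 88.6 30; python3 - <<'E'
from h import *
c=robot.get_calibration('wrist');im=robot.read_camera('wrist');s=robot.sense()
a,b=robot.read_camera('scene'),robot.read_camera('side')
p=[556.3,-209.2,-.024];th=np.linspace(0,6.28,60)
R=Ro.from_quat(s['tcp_rot']).as_matrix();tip=s['position']+R@[0,0,159.9]
print('tip',tip)
def d(im,n,L,col,c):
    q=proj(n,L,c).astype(int);cv2.polylines(im,[q.reshape(-1,1,2)],True,col,1)
for im_,n,cc in((im,'wrist',c),(a,'scene',None),(b,'side',None)):
    d(im_,n,place(p,pot2st(np.c_[36*np.cos(th),36*np.sin(th),0*th+110])),(0,0,255),cc)
    d(im_,n,(R@np.c_[22.5*np.cos(th),22.5*np.sin(th),0*th+159.9].T).T+s['position'],(0,255,0),cc)
rz=lambda i,k:cv2.resize(i,None,fx=k,fy=k,interpolation=cv2.INTER_CUBIC)
o=np.zeros((600,800,3),np.uint8)
v=rz(im[0:300,160:480],1.25);o[:v.shape[0],:400]=v[:, :400]
v=rz(a[160:330,210:340],3)[:,:390];o[:510,400:790]=v
v=rz(b[190:265,290:390],3);o[375:600,:300]=v
cv2.imwrite('pics/ins.png',o)
E
```

```text
t 12.1 pos [ 409.5 -203.6  340.4] q [-0.65 -0.22 -0.36  1.    0.3  -0.56] F [ 1.1 -0.5 -1.2]
shift now [-8.1 -2.  50.1] rotvec [-0.    -0.001 -0.001] shift after turn [-8.  -2.  50.1]
tip [ 489.7930353  -206.07527599  202.05108811]
```

View pics/ins.png

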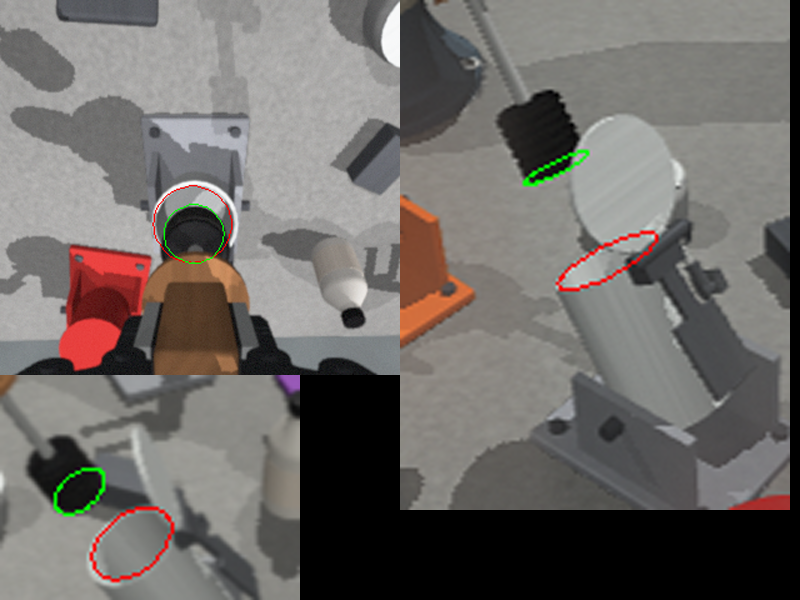

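Call:
{"api": "servo_tool", "payload": {"steps": [[[-1,-4,-1,25,0,0,0],[-1,-4,-1,25,0,0,0],[-1,0,0,20,0,0,0],[-1,0,0,20,0,0,0],[-1,0,0,20,0,0,0],[-1,0,0,15,0,0,0],[-1,0,0,0,0,0,0],[-1,0,0,0,0,0,0]]]}}

```text
clock: 13.05
position: [480.0, -208.0, 235.8]
tcp_rot: [0.012, 0.966, -0.003, 0.258]
force: [0.3, 0.6, -1.2]
finger_gap: 23.5
grasp_force: 59.6
```

```bash
cat > chk.py <<'E'
from h import *
s=robot.sense();R=Ro.from_quat(s['tcp_rot']).as_matrix();tip=s['position']+R@[0,0,159.9]
p=[556.3,-209.2,-.024];q=(tip-[p[0],p[1],0])@Ro.from_euler('z',p[2]).as_matrix()-[30,0,50]
r=3**.5/2;print('t',s['clock'],'tip in pot',(np.array([[r,0,.5],[0,1,0],[-.5,0,r]])@q).round(1),'F',np.round(s['force'],1),'axis',R[:,2].round(3))
E
python3 chk.py
```

```text
t 13.05 tip in pot [ 0.5 -0.5 54.2] F [ 0.3  0.6 -1.2] axis [ 0.498 -0.011 -0.867]
```

Call:
{"api": "servo_tool", "payload": {"steps": [[[-1,0,0,15,0,0,0],[-1,0,0,15,0,0,0],[-1,0,0,12,0,0,0],[-1,0,0,4,0,0,0],[-1,0,0,0,0,0,0],[-1,0,0,0,0,0,0]]]}}

```text
clock: 13.65
position: [502.7, -208.9, 197.1]
tcp_rot: [0.012, 0.966, -0.003, 0.259]
force: [-0.3, -0.7, -0.5]
finger_gap: 22.9
grasp_force: 59.7
```

```bash
python3 chk.py
```

```text
t 13.65 tip in pot [ 1.1 -1.1  9.3] F [-0.3 -0.7 -0.5] axis [ 0.5   -0.013 -0.866]
```

Call:
{"api": "servo_tool", "payload": {"steps": [[[-1,0,0,4,0,0,0],[-1,0,0,0,0,0,0],[-1,0,0,-25,0,0,0],[-1,0,0,-25,0,0,0],[-1,0,0,-20,0,0,0],[-1,0,0,0,0,0,0],[-1,0,0,0,0,0,0]]]}}

```text
clock: 14.35
position: [469.6, -208.1, 253.5]
tcp_rot: [0.012, 0.966, -0.004, 0.259]
force: [-0.5, 0.2, -0.4]
finger_gap: 23.4
grasp_force: 59.8
```

Call:
{"api": "servo_tool", "payload": {"steps": [[[-1,0,0,25,0,0,0],[-1,0,0,25,0,0,0],[-1,0,0,20,0,0,0],[-1,0,0,0,0,0,0],[-1,0,0,0,0,0,0],[-1,0,0,-25,0,0,0],[-1,0,0,-25,0,0,0],[-1,0,0,-20,0,0,0],[-1,0,0,0,0,0,0],[-1,0,0,0,0,0,0]]]}}

```text
clock: 15.35
position: [469.6, -208.0, 253.5]
tcp_rot: [0.012, 0.966, -0.004, 0.259]
force: [-0.4, 0.5, -1.2]
finger_gap: 23.3
grasp_force: 59.9
```

Call:
{"api": "servo_tool", "payload": {"steps": [[[-1,0,0,25,0,0,0],[-1,0,0,25,0,0,0],[-1,0,0,20,0,0,0],[-1,0,0,0,0,0,0],[-1,0,0,0,0,0,0]]]}}

```text
clock: 15.85
position: [504.1, -208.2, 191.3]
tcp_rot: [0.012, 0.966, -0.003, 0.257]
force: [-0.3, 0.4, -1.1]
finger_gap: 23.6
grasp_force: 59.8
```

```bash
python3 chk.py
```

```text
t 15.85 tip in pot [-1.  -0.2  3.6] F [-0.3  0.4 -1.1] axis [ 0.497 -0.011 -0.868]
```

Call:
{"api": "servo_tool", "payload": {"steps": [[[-1,0,0,3,0,0,0],[-1,0,0,2,0,0,0],[-1,0,0,0,0,0,0]]]}}

```text
clock: 16.15
position: [507.1, -209.1, 189.3]
tcp_rot: [0.012, 0.966, -0.004, 0.259]
force: [-3.5, -0.4, 3.9]
finger_gap: 23.4
grasp_force: 60.5
```

Call:
{"api": "servo_tool", "payload": {"steps": [[[-1,0,0,-25,0,0,0],[-1,0,0,-25,0,0,0],[-1,0,0,-25,0,0,0],[-1,0,0,-25,0,0,0],[-1,0,0,-30,0,0,0],[-1,0,0,-30,0,0,0],[-1,0,0,-20,0,0,0],[-1,0,0,0,0,0,0]]]}}

```text
clock: 16.95
position: [417.2, -207.3, 347.6]
tcp_rot: [0.012, 0.965, -0.005, 0.261]
force: [-0.1, -0.6, -1.1]
finger_gap: 23.3
grasp_force: 59.9
```

Call:
{"api": "servo_tool", "payload": {"steps": [[[-1,0,0,0,0,0.1,0],[-1,0,0,0,0,0.1,0],[-1,0,0,0,0,0.1,0],[-1,0,0,0,0,0.1,0],[-1,0,0,0,0,0.1,0],[-1,0,0,0,0,0.023,0],[-1,0,0,0,0,0,0]]]}}

```text
clock: 17.65
position: [418.2, -206.5, 342.6]
tcp_rot: [0.012, 1.0, 0.001, -0.001]
force: [0.1, -0.7, -1.6]
finger_gap: 23.4
grasp_force: 59.7
```

```bash
python3 go.py 482.8 187.2 345 102.5 0
```

```text
t 17.65 pos [ 418.2 -206.5  342.6] q [-0.46  0.12  0.1   1.55  0.   -0.44] F [ 0.1 -0.7 -1.6]
shift now [-55.2 395.1  -2. ] rotvec [ 0.001 -0.001 -0.242] shift after turn [-148.3  370.3   -2.4]
```

Call:
{"api": "servo_tool", "payload": {"steps": [[[-1,-5,36,0,0,0,0],[-1,-5,36,0,0,0,0],[-1,-5,36,0,0,0,0],[-1,-5,36,0,0,0,0],[-1,-5,36,0,0,0,0],[-1,-5,36,0,0,0,0],[-1,-5,36,0,0,0,0],[-1,-5,36,0,0,0,0],[-1,-5,36,0,0,0,0],[-1,-5,36,0,0,0,0]]]}}

```text
clock: 18.65
position: [475.6, 153.2, 344.6]
tcp_rot: [0.013, 1.0, 0.001, 0.001]
force: [0.7, -0.6, -0.5]
finger_gap: 23.1
grasp_force: 59.9
```

Call:
{"api": "servo_tool", "payload": {"steps": [[[-1,-5,35,0,0,0,0],[-1,0,0,0,0,0,-0.12],[-1,0,0,0,0,0,-0.121],[-1,0,0,30,0,0,0],[-1,0,0,30,0,0,0],[-1,0,0,30,0,0,0],[-1,0,0,30,0,0,0],[-1,0,0,20,0,0,0],[-1,0,0,0,0,0,0],[-1,0,0,0,0,0,0]]]}}

```text
clock: 19.65
position: [481.7, 186.6, 205.1]
tcp_rot: [-0.108, 0.994, 0.0, 0.001]
force: [0.6, -0.4, -0.6]
finger_gap: 23.6
grasp_force: 60.0
```

```bash
python3 go.py 482.8 187.2 201 102.5 0;  python3 go.py 584 216.2 201 102.5 0
```

```text
t 19.65 pos [481.7 186.6 205.1] q [ 0.37  0.24 -0.1   1.23  0.    0.15] F [ 0.6 -0.4 -0.6]
shift now [-1.2  0.4  4.1] rotvec [ 0.001  0.001 -0.003] shift after turn [-1.2  0.4  4.1]
t 19.65 pos [481.7 186.6 205.1] q [ 0.37  0.24 -0.1   1.23  0.    0.15] F [ 0.6 -0.4 -0.6]
shift now [-106.3    7.     4.2] rotvec [ 0.001  0.001 -0.003] shift after turn [-106.3    6.8    4.1]
```

Insert along the slot, lower until the collar is just on the prongs.

Call:
{"api": "servo_tool", "payload": {"steps": [[[-1,-20,1,1,0,0,0],[-1,-20,2,1,0,0,0],[-1,-20,1,1,0,0,0],[-1,-20,2,1,0,0,0],[-1,-16,1,0,0,0,0],[-1,-10,0,0,0,0,0],[-1,0,0,0,0,0,0]]]}}

```text
clock: 20.35
position: [585.2, 216.7, 201.1]
tcp_rot: [-0.108, 0.994, 0.0, 0.001]
force: [0.8, -0.5, -1.2]
finger_gap: 23.3
grasp_force: 60.1
```

Call:
{"api": "servo_tool", "payload": {"steps": [[[-1,0,0,6,0,0,0],[-1,0,0,6,0,0,0],[-1,0,0,3,0,0,0],[-1,0,0,1,0,0,0],[-1,0,0,0,0,0,0],[-1,0,0,0,0,0,0]]]}}

```text
clock: 20.95
position: [583.9, 216.5, 184.4]
tcp_rot: [-0.108, 0.994, 0.0, 0.0]
force: [0.0, 0.3, -1.2]
finger_gap: 23.3
grasp_force: 60.2
```

```bash
python3 go.py 584 216.2 184.9 102.5 0
```

```text
t 20.95 pos [583.9 216.5 184.4] q [ 0.36  0.43  0.12  1.27 -0.    0.14] F [ 0.   0.3 -1.2]
shift now [-0.  -0.3 -0.5] rotvec [-0.     0.    -0.002] shift after turn [-0.  -0.3 -0.5]
```

Call:
{"api": "servo_tool", "payload": {"steps": [[[-1,0,0,1,0,0,0],[-1,0,0,0,0,0,0],[-1,0,0,0.5,0,0,0],[-1,0,0,0,0,0,0]]]}}

```text
clock: 21.35
position: [584.2, 216.6, 184.0]
tcp_rot: [-0.108, 0.994, 0.0, 0.001]
force: [-2.3, -1.5, 8.4]
finger_gap: 23.4
grasp_force: 61.6
```

Contact with the prongs. I release slowly and rise.

Call:
{"api": "servo_tool", "payload": {"steps": [[[-1,0,0,-0.5,0,0,0],[-0.3,0,0,0,0,0,0],[0.0,0,0,0,0,0,0],[0.3,0,0,0,0,0,0],[0.6,0,0,0,0,0,0],[1,0,0,0,0,0,0],[1,0,0,0,0,0,0],[1,0,0,0,0,0,0]]]}}

```text
clock: 22.15
position: [583.9, 216.5, 183.3]
tcp_rot: [-0.108, 0.994, -0.0, -0.0]
force: [0.2, 0.1, 0.2]
finger_gap: 85.5
grasp_force: 0.0
```

Call:
{"api": "servo_tool", "payload": {"steps": [[[1,0,0,-15,0,0,0],[1,0,0,-25,0,0,0],[1,0,0,-35,0,0,0],[1,0,0,-35,0,0,0],[1,0,0,-35,0,0,0],[1,15,0,-30,0,0,0],[1,0,0,0,0,0,0],[1,0,0,0,0,0,0],[1,0,0,0,0,0,0]]]}}

```text
clock: 23.05
position: [569.2, 213.2, 357.2]
tcp_rot: [-0.108, 0.994, -0.0, -0.001]
force: [-0.4, 0.4, -1.0]
finger_gap: 85.3
grasp_force: 0.0
```

```bash
python3 - <<'E'
from h import *
s=robot.sense();print(s['clock'],s['position'],s['force'])
c=robot.get_calibration('wrist');im=robot.read_camera('wrist');a,b=robot.read_camera('scene'),robot.read_camera('side')
rz=lambda i,k:cv2.resize(i,None,fx=k,fy=k,interpolation=cv2.INTER_CUBIC)
q=proj('wrist',[[584,216,190]],c)[0].astype(int);x0,y0=q[0]-37,q[1]-50;print(x0,y0)
o=np.zeros((600,800,3),np.uint8);o[:500,:375]=rz(im[y0:y0+100,x0:x0+75],5)
o[:400,400:720]=rz(a[130:230,370:450],4);o[400:600,400:600]=rz(b[110:210,290:390],2);o[400:600,600:800]=rz(b[200:300,310:410],2)
cv2.imwrite('pics/end.png',o)
E
```

```text
23.05 [569.18166569 213.23209205 357.17482007] [-0.37897712  0.35138754 -0.95914113]
278 150
```

View pics/end.png

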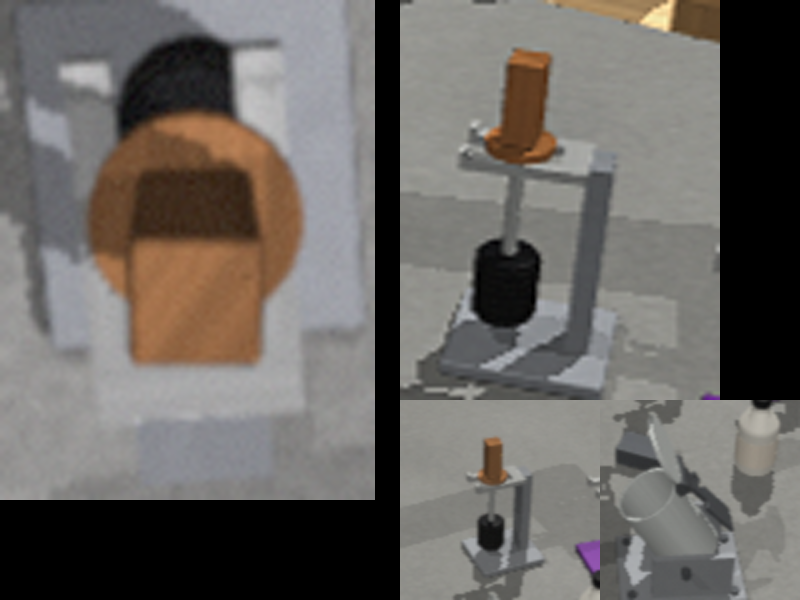

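The brush hangs upright in the grey fork with its collar on the prongs, and the lid stands open. I hand in.

```bash
python3 -c "
from cell import robot
print(robot.hand_in())"
```

```text
the job is handed in; nothing more can be done
None
```

The job is handed in at about 23 s with no verdict returned: lid open, pot scrubbed to the bottom three times, and brush hung upright in the grey fork with the gripper clear; the arm stayed clear of the bottle, tin and block, though I ran no final position check on them.

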